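# Make up two breakfast trays

## Task

Make up the two breakfast trays. On the long tray put the long roll on the oblong mat, lying lengthwise along it, the jam jar on the middle mat and the pepper mill on the round mat at the end; on the short tray put the round roll on the square mat and the egg cup on the round mat. Everything stands upright about the middle of its own mat, and the big loaf, the knife and the mug stay where they are.

Things in the scene. Friction and masses are not known exactly. Their poses are not given: they have to be found in the camera images.
- long_roll_mid (a point): Long crusty bread roll, golden brown with three pale slashes across its top: 100 long, 44 wide, 40 mm high, all edges rounded, lying flat. This point is its centre, 20 mm above its underside. x runs along its length, z up.
- round_roll_mid (a point): Round crusty bread roll, golden brown with a pale cross cut in its domed top: 58 mm across, 42 mm high, sides upright from 12 to 29 mm up. This point is its centre, 21 mm above its underside. z up.
- egg_cup_mid (a point): White china egg cup holding a brown egg (one piece, 73 mm high): foot disc 58 mm across, thin stem, the bowl of the cup 48 to 50 mm across from 30 to 48 mm up, the egg's tip on top. This point is its centre, 36.5 mm above its underside, level with the bowl. z up.
- jam_jar_mid (a point): Squat jar of dark red jam with a paper label and a metal lid, 58 mm across, 66 mm high, standing. This point is its centre, 33 mm above its underside. z up.
- pepper_mill_mid (a point): Dark wooden pepper mill with a small steel button on top, 96 mm high, standing: foot 56 mm across, a straight waist 42 mm across from 26 to 64 mm up, head 50 mm across. This point is its centre, 48 mm above its underside, at the waist. z up.
- long_tray: The longer serving tray, a flat rimless wooden board 284 x 136 x 12 mm that cannot move, with three flat pale cork mats in a row along it, 3 mm thick (mat tops 15 mm above the table). Origin: centre of its underside; x along its length, z up. Oblong mat, 68 along x by 120 mm along y (so it lies crosswise), centre at x = -98 mm, y = 0; middle round mat, 84 mm across, at x = -8 mm; end round mat, 84 mm across, at x = +90 mm, at the end away from the oblong mat.
- short_tray: The shorter serving tray, a flat rimless wooden board 202 x 104 x 12 mm that cannot move, with two flat pale cork mats 3 mm thick (tops 15 mm above the table). Origin: centre of its underside; x along its length, z up. Square mat, 84 x 84 mm, centre at x = -49 mm, y = 0; round mat, 84 mm across, at x = +49 mm.
- cut_loaf: Bystander: big round loaf with a pale cut in its top, 192 mm across, 90 mm high. Origin: centre of its underside.
- knife: Bystander: long bread knife lying flat, wooden handle and steel blade, 330 mm long, 30 mm wide, 18 mm high. x points from handle to blade tip; the origin is at table level, 150 mm from the handle's end.
- mug: Bystander: white china mug with a handle, 76 mm across, 85 mm high. Origin: centre of its underside.
Things that resemble listed ones, but are neither listed nor needed, are in the scene too. Leave any green look-alike of the part that bears jam_jar_mid alone.

How it is judged:
By the outcome, as a careful person would: the job done as asked, in the order asked, and still so for the second after the job is handed in, with the robot touching nothing.
It also fails if it takes over 125 s, if anything falls off the work surface, if the arm or the gripper's body presses on something with over 40 N, if the wrist force passes 120 N, or if a joint passes its speed limit or range.

## Robot

A 7-joint arm with a two-finger parallel gripper is mounted at the origin on the work surface. World frame = base frame: x ahead of the robot, y to its left, z up, the work surface at z = 0. Lengths are in m, angles in rad, forces in N, time in s.
With the tool pointing down it reaches from about 0.375 to 0.925 m from the base axis. Payload 3.1 kg.
Tool frame: the origin (TCP) lies midway between the tips of the shut fingers; the grasp point (between the pads) lies 19 mm behind it (bot.grasp_offset is the distance from the TCP to the grasp point, in m); z points along the fingers, y is the line along which they close (so a half turn about z gives the same grasp; the last joint's range is limited). The gripper opens to 85 mm and grips with 20 to 120 N. Pads are 22 mm wide; open, the fingers measure 114 mm over their backs; the gripper's body (76 mm by 85 mm) begins 54 mm behind the grasp point. The pads swing forward as they close: fully open they stand 13 mm farther back than shut.
Start: joints at [-1.265, 0.383, 0.044, 1.598, -0.018, 1.161, -0.05], TCP at [0.255, 0.598, 0.231] pointing down, gripper open.
Joint ranges: [-2.61, 2.61], [-0.41, 2.15], [-1.48, 1.57], [0, 2.5], [-1.57, 4.71], [0.05, 1.97], [-2.85, 2.85]. Speed limits (rad/s): [2.79, 2.79, 3.14, 3.14, 3.14, 3.14, 3.14].

## Interface

Orientations are given as a 3x3 rotation matrix whose columns are the frame's x, y, z axes.
In Python, from station import bot gives the robot as it stands.
- The arm moves only by the tool play_rows, never from a script. Its argument "commands" is a list of rows, each a list of 4 numbers: the shift along the tool's x, y, z as a fraction of full scale, then the turn about the tool's z as a fraction of full scale. A call has 1 to 20 rows; each row shifts and turns the commanded pose from where the row before left it, along the tool's axes as they then stand; what a row does not reach is not made up. Full scale, the value 1, is 120 mm for a shift and pi rad for a turn. A row lasts 1/12 s, in which the tool goes at most 41.7 mm and 7.16 degrees, less where a joint would pass 70% of its speed; a pose out of reach is approached as far as the arm can. A call with a number of a shift or a turn outside -1 to 1 is refused whole. A call with a gripper value outside its range is refused whole. "hand" is the gripper command: -1 is shut, 1 is fully open, values between are in proportion, set as the call begins (left out, the last holds). The fingers move at their own pace and stop on an object; "force" is the grip in N (left out, the last holds). Time passes only in rows, so rows that do not move let the fingers close. It gives the time, the measured TCP pose, the force, the opening and the grip force at its end, in the units of the state.
- bot.observe(): the state, without advancing time (a new reading comes with each control period).
- bot.get_image(name): name is "scene" or "top"; returns a dict with "pixels" (420x560x3 uint8, red, green, blue), "intrinsics" (3x3 intrinsics, pixels), "eye" and "rotation" of the camera in the world. Camera axes: x right, y down, z forward; pixel columns grow to the right and rows downward; lengths in m; the calibration is good to about 2 mm. A picture is of the moment at which its call begins. There is no depth.
- bot.finish_job(): hands the job in; it is judged then, once.
The state is a dict: "t": time; "joint_positions": joint angles; "joint_vel": joint speeds; "tau": joint torques, N m; "eef_pos": TCP position; "tcp_rot": TCP orientation; "wrist_force": force on the tool from outside, world axes, zero at the start; "torque": the same for the moment, N m; "grip_width": finger opening in m; "grip_force": force on a finger pad.
Only numpy, scipy, OpenCV 4.12 (cv2) and the standard library are available. Lean on these libraries where they do the work, as an engineer would, in place of code of your own. Each camera call takes 0.05 s, during which the arm holds its last target. There are 200 camera calls.

## Working session

There is one attempt and no reset: what is moved stays moved. The work goes in short steps, Python scripts to look and compute and a tool call to move; the robot and the scene stay as the last step left them, time stands still between calls to the robot, and variables do not carry over. Pictures are saved under pics/ and viewed, at most 14 in all, crops included, and the job is handed in when it is done.

Besides the shell and the picture viewer there is one more tool, called after ">>>" as name(argument=value, ...), one argument or row to a line, values as JSON. play_rows: Moves the arm, as the interface text tells. Shift numbers are shares of 120 mm and turn numbers shares of pi rad, none past 1 either way. Its arguments: {"type":"object","properties":{"commands":{"type":"array"},"hand":{"type":"number"},"force":{"type":"number"}},"required":["commands"]}

```bash
ls; mkdir -p pics; python3 - <<'E'
from station import bot
import cv2
for n in("scene","top"):
    d=bot.get_image(n); cv2.imwrite(f"pics/{n}0.png",d["pixels"][:,:,::-1]); print(n,d["intrinsics"],d["eye"],d["rotation"])
s=bot.observe(); print(s["t"],s["eef_pos"],s["tcp_rot"],s["grip_width"],bot.grasp_offset)
E
```

```text
pics
scene [[443.7006584    0.         280.52657092]
 [  0.         443.7006584  208.97926849]
 [  0.           0.           1.        ]] [1.40316716 0.47498082 0.83902917] [[-0.48617677  0.52190882 -0.70088753]
 [ 0.87354108  0.31194413 -0.37365337]
 [ 0.02362476 -0.79391564 -0.60756878]]
top [[487.59524095   0.         279.39680781]
 [  0.         487.59524095 216.6261201 ]
 [  0.           0.           1.        ]] [0.30778854 0.00278332 1.29705637] [[ 2.08115363e-02 -9.82129191e-01  1.87053819e-01]
 [-9.99783106e-01 -2.05915610e-02  3.11915220e-03]
 [ 7.88319694e-04 -1.87078163e-01 -9.82344715e-01]]
0.1 [0.25506425 0.59693472 0.23002556] [[-9.19620716e-01  3.92806714e-01 -7.90140086e-04]
 [ 3.92807479e-01  9.19618007e-01 -2.23721762e-03]
 [-1.52167049e-04 -2.36776460e-03 -9.99997185e-01]] 0.08532458762783307 0.0187
```

View pics/top0.png

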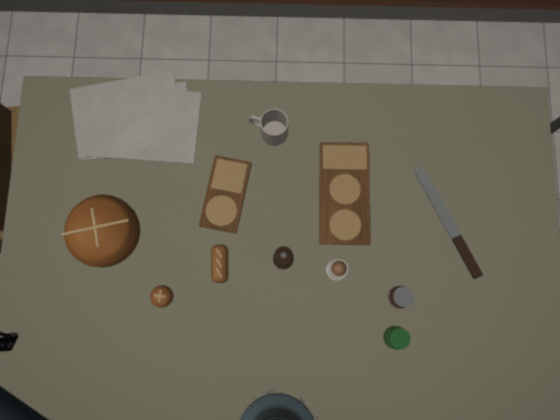

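View pics/scene0.png

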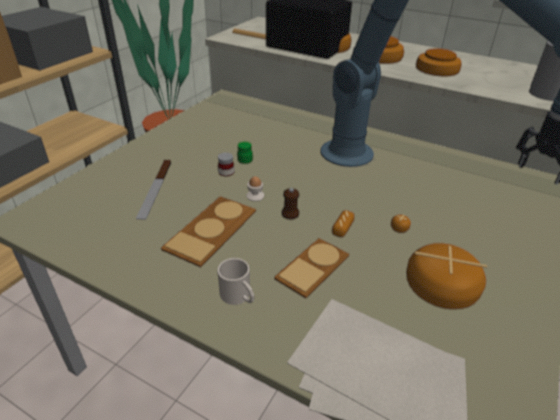

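The top view shows the oblong mat at (345,157), the middle mat at (345,189) and the end mat at (345,225). On the short tray, the square mat is at (229,176) and the round mat at (222,210). The long roll is at (219,263), round roll (161,296), mill (283,257), egg cup (338,269) and red jar (402,297). The green decoy at (398,338) stays put.

```bash
cat > h.py <<'E'
from station import bot
import cv2, numpy as np
def ray(d,u,v,z):
    K=d["intrinsics"]; r=np.array(d["rotation"])@np.linalg.solve(K,[u,v,1.]); e=np.array(d["eye"])
    return (e+r*(z-e[2])/r[2])
def proj(d,p):
    c=np.array(d["rotation"]).T@(np.array(p)-d["eye"]); q=d["intrinsics"]@c; return q[:2]/q[2]
def blob(d,box,f):
    "largest blob of mask f(r,g,b,hsv) in box u0,v0,u1,v1 -> contour in image coords"
    u0,v0,u1,v1=box; p=np.ascontiguousarray(d["pixels"][v0:v1,u0:u1]); h=cv2.cvtColor(p,cv2.COLOR_RGB2HSV).astype(int); p=p.astype(int)
    m=f(p[...,0],p[...,1],p[...,2],h).astype(np.uint8)
    c=max(cv2.findContours(m,cv2.RETR_EXTERNAL,cv2.CHAIN_APPROX_NONE)[0],key=cv2.contourArea)
    return c+np.array([u0,v0])
def world(d,c,z): return np.array([ray(d,u,v,z)[:2] for u,v in c[:,0,:].astype(float)])
def rect(w):
    (cx,cy),(a,b),t=cv2.minAreaRect((w*1000).astype(np.float32)); 
    if a<b:a,b,t=b,a,t+90
    return np.round([cx,cy,a,b,(t+90)%180-90],1)   # mm, long-axis angle deg
E
python3 - <<'E'
from h import *
d=bot.get_image("top"); im=d["pixels"]
for n,u,v in [("table",300,330),("tray",355,207),("mat",345,189),("roll",214,270),("rr",161,303),("mill",277,262),("lid",403,296),("jar",396,300),("foot",330,274),("egg",339,268)]: print(n,im[v,u])
sat=lambda r,g,b,h:(r-b>60)
T={"long":((310,130,380,255),.012),"short":((190,145,262,242),.012),"lroll":((200,238,240,290),.02),"rroll":((145,280,180,312),.02)}
for k,(bx,z) in T.items(): 
    c=blob(d,bx,lambda r,g,b,h:(r-b>40)); print(k,rect(world(d,c,z)),c[:,0].min(0),c[:,0].max(0))
for k,bx in {"obl":(315,140,375,172),"mid":(325,173,366,205),"end":(325,206,366,243),"sq":(205,155,255,193),"srnd":(200,194,245,230)}.items():
    c=blob(d,bx,lambda r,g,b,h:(r>140)&(r-b>40)); print(k,rect(world(d,c,.015)))
c=blob(d,(265,240,300,275),lambda r,g,b,h:r+g+b<200); print("mill",rect(world(d,c,.048)))
c=blob(d,(320,255,355,285),lambda r,g,b,h:(abs(r-b)<25)&(r>140)); print("cup",rect(world(d,c,.03)))
c=blob(d,(320,255,355,285),lambda r,g,b,h:(r-b>40)); print("egg",rect(world(d,c,.06)))
c=blob(d,(380,280,420,312),lambda r,g,b,h:(b-g>5)); print("jar",rect(world(d,c,.05)))
v=im[235:315,260:420]; a=cv2.resize(v[:,:,::-1],None,fx=5,fy=5,interpolation=cv2.INTER_CUBIC); cv2.imwrite("pics/crop1.png",a)
E
```

```text
table [111 107  90]
tray [87 65 43]
mat [138 115  84]
roll [132  94  60]
rr [117  81  50]
mill [55 43 34]
lid [102 103 102]
jar [101 102 102]
foot [138 132 124]
egg [134 102  78]
long [ 6.240e+02 -1.674e+02  2.803e+02  1.314e+02  3.000e-01] [320 143] [369 243]
short [613.8 155.9 198.3 100.1 -10. ] [199 156] [250 232]
lroll [424.3 163.8  94.7  39.5   2.4] [211 245] [226 281]
rroll [335.6 312.4  51.7  49.1   3.6] [150 286] [169 306]Traceback (most recent call last):
  File "<stdin>", line 9, in <module>
  File "h.py", line 12, in blob
    c=max(cv2.findContours(m,cv2.RETR_EXTERNAL,cv2.CHAIN_APPROX_NONE)[0],key=cv2.contourArea)
ValueError: max() iterable argument is empty
```

```bash
python3 - <<'E'
from h import *
d=bot.get_image("top"); im=d["pixels"]; e=d["eye"]
for k,bx in {"obl":(315,140,375,172),"mid":(325,173,366,205),"end":(325,206,366,243),"sq":(205,155,255,193),"srnd":(200,194,245,230)}.items():
    c=blob(d,bx,lambda r,g,b,h:(r>118)&(r-b>35)); print(k,rect(world(d,c,.015)))
for n,f in {"mill":((265,240,300,275),lambda r,g,b,h:r+g+b<230,.048),"millbutton":((275,247,292,266),lambda r,g,b,h:(r+g+b>230),.096),"cup":((320,255,355,285),lambda r,g,b,h:(abs(r-b)<25)&(r>122),.03),
 "egg":((325,258,350,280),lambda r,g,b,h:(r-b>35),.06),"jar":((380,280,420,312),lambda r,g,b,h:(abs(r-b)<12),.05)}.items():
    try: c=blob(d,f[0],f[1]); print(n,rect(world(d,c,f[2])),c[:,0].min(0),c[:,0].max(0))
    except Exception as x: print(n,x)
v=im[235:315,260:420]; a=cv2.resize(v[:,:,::-1],None,fx=5,fy=5,interpolation=cv2.INTER_CUBIC); cv2.imwrite("pics/crop1.png",a)
E
```

```text
obl [ 723.5 -167.9  118.6   65.7  -88.8]
mid [ 6.333e+02 -1.678e+02  8.120e+01  7.860e+01  1.000e-01]
end [ 5.357e+02 -1.687e+02  8.160e+01  8.010e+01  1.000e-01]
sq [663.4 147.1  84.2  83.4  79.8]
srnd [566.9 163.9  82.3  80.6   2.1]
mill [440.5  -4.7  56.6  51.4   1.2] [273 246] [293 268]
millbutton [440.2  -4.3   9.9   9.9   1.2] [281 253] [285 257]
cup [ 412.8 -144.2   59.7   54.3  -88.8] [325 259] [348 280]
egg [ 414.1 -144.3   30.5   30.3  -88.8] [332 262] [344 274]
jar [ 347.7 -309.6   50.5   50.4   88.7] [393 286] [413 306]
```

View pics/crop1.png

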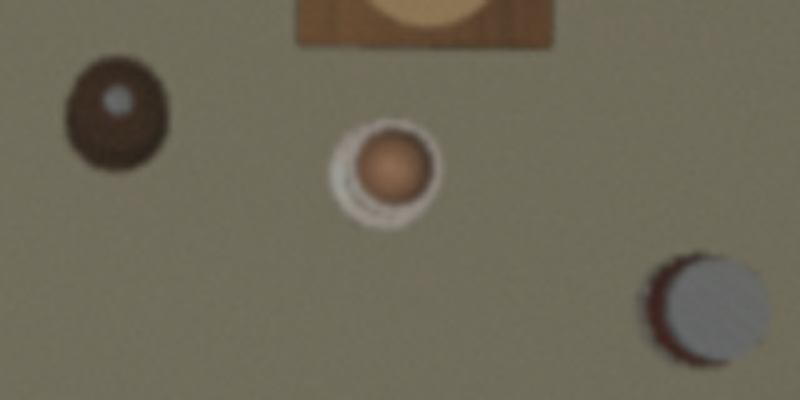

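The crop shows the mill's button at about (283,255), the egg at (338,268) and the jar lid's centre at (403,297), with dark red glass beside it. Next I move over the long roll, with the jaws across its width.

>>> play_rows(
  commands=[
    [0,0,0,-0.035],
    [0,0,0,-0.035],
    [0,0,0,-0.035],
    [0,0,0,-0.034],
    [-0.098,-0.282,0.07,0],
    [-0.098,-0.282,0.07,0],
    [-0.098,-0.282,0.07,0],
    [-0.098,-0.282,0.07,0],
    [-0.098,-0.282,0.07,0],
    [-0.098,-0.282,0.07,0],
    [-0.098,-0.282,0.07,0],
    [-0.098,-0.282,0.07,0],
    [-0.098,-0.282,0.07,0],
    [-0.098,-0.282,0.07,0],
    [-0.098,-0.282,0.07,0],
    [-0.098,-0.282,0.07,0],
    [-0.098,-0.282,0.07,0],
    [0,0,0,0],
    [0,0,0,0],
  ],
  hand=1,
  force=30,
)

```text
t: 1.78
eef_pos: [0.4228, 0.1602, 0.1215]
tcp_rot: [[-1.0, -0.027, -0.001], [-0.027, 1.0, -0.001], [0.001, -0.001, -1.0]]
wrist_force: [-0.1, 1.6, -0.8]
grip_width: 0.0852
grip_force: 0.0
```

>>> play_rows(
  commands=[
    [-0.012,0.03,0.16,0],
    [0,0,0.2,0],
    [0,0,0.2,0],
    [0,0,0.2,0],
    [0,0,0.15,0],
    [0,0,0.08,0],
    [0,0,0,0],
    [0,0,0,0],
  ],
)

```text
t: 2.45
eef_pos: [0.4238, 0.1678, 0.0034]
tcp_rot: [[-0.999, -0.034, -0.0], [-0.034, 0.999, 0.0], [0.0, 0.0, -1.0]]
wrist_force: [1.5, 0.4, -0.8]
grip_width: 0.0854
grip_force: 0.0
```

>>> play_rows(
  commands=[
    [0,0,0,0],
    [0,0,0,0],
    [0,0,0,0],
    [0,0,0,0],
    [0,0,0,0],
    [0,0,0,0],
    [0,0,0,0],
    [0,0,0,0],
  ],
  hand=-1,
  force=35,
)

```text
t: 3.12
eef_pos: [0.4251, 0.167, 0.0044]
tcp_rot: [[-0.999, -0.033, 0.002], [-0.033, 0.999, 0.001], [-0.002, 0.001, -1.0]]
wrist_force: [-1.7, -0.9, 6.8]
grip_width: 0.0435
grip_force: 37.5
```

>>> play_rows(
  commands=[
    [0,0,-0.15,0],
    [0,0,-0.25,0],
    [0,0,-0.25,0.0364],
    [0,0,-0.25,0.0364],
    [0,0,-0.12,0.0364],
    [0,0,0,0.0364],
    [0,0,0,0.0364],
    [0,0,0,0.0364],
    [0,0,0,0.0364],
    [0,0,0,0.0364],
    [0,0,0,0.0364],
    [0,0,0,0.0364],
    [0,0,0,0.0364],
    [0,0,0,0.0364],
    [0,0,0,0.0364],
    [0,0,0,0.0364],
    [0,0,0,0],
    [0,0,0,0],
  ],
)

```text
t: 4.62
eef_pos: [0.4236, 0.1666, 0.1255]
tcp_rot: [[-0.006, 1.0, -0.0], [1.0, 0.006, -0.0], [-0.0, -0.0, -1.0]]
wrist_force: [-0.6, 0.5, -0.8]
grip_width: 0.0435
grip_force: 36.7
```

>>> play_rows(
  commands=[
    [-0.1,0.09,0,0],
    [-0.2,0.18,0,0],
    [-0.22,0.195,0,0],
    [-0.22,0.195,0,0],
    [-0.22,0.195,0,0],
    [-0.22,0.195,0,0],
    [-0.22,0.195,0,0],
    [-0.22,0.195,0,0],
    [-0.22,0.195,0,0],
    [-0.22,0.195,0,0],
    [-0.22,0.195,0,0],
    [-0.22,0.195,0,0],
    [-0.2,0.17,0,0],
    [-0.1,0.09,0,0],
    [0,0,0,0],
    [0,0,0,0],
  ],
)

```text
t: 5.95
eef_pos: [0.722, -0.1697, 0.1247]
tcp_rot: [[-0.003, 1.0, -0.002], [1.0, 0.003, 0.0], [0.0, -0.002, -1.0]]
wrist_force: [0.7, 1.0, -0.5]
grip_width: 0.0431
grip_force: 36.7
```

>>> play_rows(
  commands=[
    [0.01,0.012,0.15,0],
    [0,0,0.22,0],
    [0,0,0.22,0],
    [0,0,0.14,0],
    [0,0,0.08,0],
    [0,0,0.04,0],
    [0,0,0.025,0],
    [0,0,0,0],
    [0,0,0,0],
  ],
)

```text
t: 6.7
eef_pos: [0.7251, -0.1676, 0.0223]
tcp_rot: [[-0.003, 1.0, 0.003], [1.0, 0.003, -0.001], [-0.001, 0.003, -1.0]]
wrist_force: [0.6, 1.3, -1.1]
grip_width: 0.0436
grip_force: 36.7
```

>>> play_rows(
  commands=[
    [0,0,0,0],
    [0,0,0,0],
    [0,0,0,0],
    [0,0,0,0],
    [0,0,0,0],
    [0,0,0,0],
  ],
  hand=1,
)

```text
t: 7.2
eef_pos: [0.724, -0.1673, 0.0209]
tcp_rot: [[-0.003, 1.0, 0.0], [1.0, 0.003, -0.0], [-0.0, 0.0, -1.0]]
wrist_force: [-0.3, -0.1, -0.9]
grip_width: 0.0853
grip_force: 0.0
```

>>> play_rows(
  commands=[
    [0,0,-0.15,0],
    [0,0,-0.25,0],
    [0,0,-0.25,-0.0358],
    [0,0,-0.25,-0.0358],
    [0,0,-0.12,-0.0358],
    [0,0,0,-0.0358],
    [0,0,0,-0.0358],
    [0,0,0,-0.0358],
    [0,0,0,-0.0358],
    [0,0,0,-0.0358],
    [0,0,0,-0.0358],
    [0,0,0,-0.0358],
    [0,0,0,-0.0358],
    [0,0,0,-0.0358],
    [0,0,0,-0.0358],
    [0,0,0,-0.0358],
    [0,0,0,0],
  ],
)

```text
t: 8.62
eef_pos: [0.7241, -0.168, 0.1447]
tcp_rot: [[-1.0, -0.008, 0.001], [-0.008, 1.0, -0.001], [-0.001, -0.001, -1.0]]
wrist_force: [-0.3, 0.6, -0.4]
grip_width: 0.0853
grip_force: 0.0
```

```bash
python3 - <<'E'
from h import *
d=bot.get_image("top"); s=bot.observe(); print(s["joint_positions"],s["eef_pos"],s["tcp_rot"][0])
cv2.imwrite("pics/t2.png",d["pixels"][:,:,::-1])
E
```

```text
[ 0.05955942  0.6350939   0.16745012  1.41606287 -0.11107672  1.09835856
  1.81977695] [ 0.72410637 -0.16790158  0.14447837] [-0.99999278 -0.00359395  0.00123567]
```

View pics/t2.png

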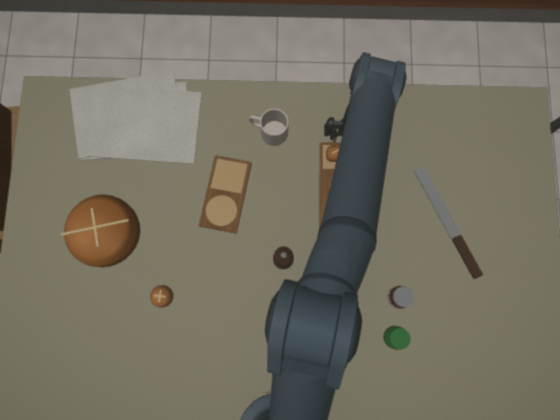

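The first roll is on the oblong mat, partly seen at (335,153). Next is the jar.

>>> play_rows(
  commands=[
    [0.12,-0.045,0,0],
    [0.22,-0.08,0,0],
    [0.25,-0.092,0,0],
    [0.25,-0.092,0,0],
    [0.25,-0.092,0,0],
    [0.25,-0.092,0,0],
    [0.25,-0.092,0,0],
    [0.25,-0.092,0,0],
    [0.25,-0.092,0,0],
    [0.25,-0.092,0,0],
    [0.25,-0.092,0,0],
    [0.25,-0.092,0,0],
    [0.2,-0.07,0,0],
    [0.1,-0.035,0,0],
    [0,0,0,0],
    [0,0,0,0],
  ],
)

```text
t: 10.0
eef_pos: [0.349, -0.3079, 0.1437]
tcp_rot: [[-1.0, -0.004, 0.002], [-0.004, 1.0, -0.0], [-0.002, -0.0, -1.0]]
wrist_force: [0.9, -0.1, 0.2]
grip_width: 0.0856
grip_force: 0.0
```

>>> play_rows(
  commands=[
    [0.015,0.02,0.15,0],
    [0,0,0.22,0],
    [0,0,0.22,0],
    [0,0,0.22,0],
    [0,0,0.15,0],
    [0,0,0.09,0],
    [0,0,0,0],
    [0,0,0,0],
  ],
)

```text
t: 10.67
eef_pos: [0.3477, -0.3048, 0.0169]
tcp_rot: [[-1.0, -0.008, 0.0], [-0.008, 1.0, 0.0], [-0.0, 0.0, -1.0]]
wrist_force: [-0.0, -1.0, 0.2]
grip_width: 0.0857
grip_force: 0.0
```

>>> play_rows(
  commands=[
    [0,0,0,0],
    [0,0,0,0],
    [0,0,0,0],
    [0,0,0,0],
    [0,0,0,0],
    [0,0,0,0],
    [0,0,0,0],
    [0,0,0,0],
  ],
  hand=-1,
  force=45,
)

```text
t: 11.33
eef_pos: [0.3479, -0.3066, 0.0191]
tcp_rot: [[-1.0, -0.006, 0.004], [-0.006, 1.0, -0.002], [-0.004, -0.002, -1.0]]
wrist_force: [-1.2, 0.2, 5.9]
grip_width: 0.0558
grip_force: 47.1
```

>>> play_rows(
  commands=[
    [0,0,-0.12,0],
    [0,0,-0.22,0],
    [0,0,-0.25,0],
    [0,0,-0.25,0],
    [0,0,-0.12,0],
    [-0.12,0.055,0,0],
    [-0.24,0.115,0,0],
    [-0.25,0.12,0,0],
    [-0.25,0.12,0,0],
    [-0.25,0.12,0,0],
    [-0.25,0.12,0,0],
    [-0.25,0.12,0,0],
    [-0.25,0.12,0,0],
    [-0.25,0.12,0,0],
    [-0.18,0.08,0,0],
    [-0.1,0.04,0,0],
    [0,0,0,0],
    [0,0,0,0],
  ],
)

```text
t: 12.83
eef_pos: [0.632, -0.167, 0.1321]
tcp_rot: [[-1.0, -0.008, -0.001], [-0.008, 1.0, 0.0], [0.001, 0.0, -1.0]]
wrist_force: [-0.1, -0.5, -2.8]
grip_width: 0.0557
grip_force: 49.5
```

>>> play_rows(
  commands=[
    [-0.01,-0.005,0.15,0],
    [0,0,0.22,0],
    [0,0,0.2,0],
    [0,0,0.12,0],
    [0,0,0.07,0],
    [0,0,0.035,0],
    [0,0,0.02,0],
    [0,0,0,0],
    [0,0,0,0],
  ],
)

```text
t: 13.58
eef_pos: [0.6345, -0.1688, 0.0358]
tcp_rot: [[-1.0, -0.006, 0.002], [-0.006, 1.0, -0.001], [-0.002, -0.001, -1.0]]
wrist_force: [0.9, 0.5, -3.1]
grip_width: 0.0554
grip_force: 49.5
```

>>> play_rows(
  commands=[
    [0,0,0,0],
    [0,0,0,0],
    [0,0,0,0],
    [0,0,0,0],
    [0,0,0,0],
    [0,0,0,0],
  ],
  hand=1,
)

```text
t: 14.08
eef_pos: [0.6335, -0.1685, 0.0348]
tcp_rot: [[-1.0, -0.007, 0.0], [-0.007, 1.0, -0.0], [-0.0, -0.0, -1.0]]
wrist_force: [0.6, -0.7, -0.4]
grip_width: 0.0857
grip_force: 0.0
```

>>> play_rows(
  commands=[
    [0,0,-0.15,0],
    [0,0,-0.25,0],
    [0,0,-0.25,0],
    [0,0,-0.25,0],
    [0,0,-0.12,0],
    [0.08,0.069,0,0],
    [0.16,0.138,0,0],
    [0.2,0.172,0,0],
    [0.2,0.172,0,0],
    [0.2,0.172,0,0],
    [0.2,0.172,0,0],
    [0.2,0.172,0,0],
    [0.16,0.138,0,0],
    [0.13,0.112,0,0],
    [0.07,0.061,0,0],
    [0,0,0,0],
    [0,0,0,0],
  ],
)

```text
t: 15.5
eef_pos: [0.4409, -0.0046, 0.1572]
tcp_rot: [[-1.0, -0.007, 0.001], [-0.007, 1.0, -0.0], [-0.001, -0.0, -1.0]]
wrist_force: [0.6, 0.4, 0.4]
grip_width: 0.0853
grip_force: 0.0
```

>>> play_rows(
  commands=[
    [0,0,0.15,0],
    [0,0,0.22,0],
    [0,0,0.22,0],
    [0,0,0.22,0],
    [0,0,0.16,0],
    [0,0,0.07,0],
    [0,0,0.035,0],
    [0,0,0,0],
    [0,0,0,0],
  ],
)

```text
t: 16.25
eef_pos: [0.4417, -0.0048, 0.0286]
tcp_rot: [[-1.0, -0.006, 0.002], [-0.006, 1.0, -0.0], [-0.002, -0.0, -1.0]]
wrist_force: [0.4, -0.0, 0.7]
grip_width: 0.0854
grip_force: 0.0
```

>>> play_rows(
  commands=[
    [0,0,0,0],
    [0,0,0,0],
    [0,0,0,0],
    [0,0,0,0],
    [0,0,0,0],
    [0,0,0,0],
    [0,0,0,0],
    [0,0,0,0],
  ],
  hand=-1,
  force=45,
)

```text
t: 16.92
eef_pos: [0.4414, -0.0044, 0.0289]
tcp_rot: [[-1.0, -0.006, 0.002], [-0.006, 1.0, 0.0], [-0.002, 0.0, -1.0]]
wrist_force: [-0.1, -1.4, 6.1]
grip_width: 0.0446
grip_force: 40.9
```

>>> play_rows(
  commands=[
    [0,0,-0.1,0],
    [0,0,-0.2,0],
    [0,0,-0.22,0],
    [0,0,-0.22,0],
    [0,0,-0.16,0],
    [0,0,-0.06,0],
    [-0.05,-0.088,0,0],
    [-0.09,-0.158,0,0],
    [-0.1,-0.176,0,0],
    [-0.1,-0.176,0,0],
    [-0.1,-0.176,0,0],
    [-0.1,-0.176,0,0],
    [-0.1,-0.176,0,0],
    [-0.09,-0.158,0,0],
    [-0.05,-0.088,0,0],
    [0,0,0,0],
    [0,0,0,0],
  ],
)

```text
t: 18.33
eef_pos: [0.5339, -0.1679, 0.1419]
tcp_rot: [[-1.0, -0.006, -0.003], [-0.006, 1.0, 0.001], [0.003, 0.001, -1.0]]
wrist_force: [0.7, 1.0, -1.3]
grip_width: 0.0447
grip_force: 42.1
```

```bash
python3 - <<'E'
from h import *
d=bot.get_image("scene"); s=bot.observe(); print(s["eef_pos"])
cv2.imwrite("pics/s3.png",cv2.resize(d["pixels"][130:290,140:340,::-1],None,fx=3.5,fy=3.5,interpolation=cv2.INTER_CUBIC))
E
```

```text
[ 0.53378534 -0.16677508  0.14200488]
```

View pics/s3.png

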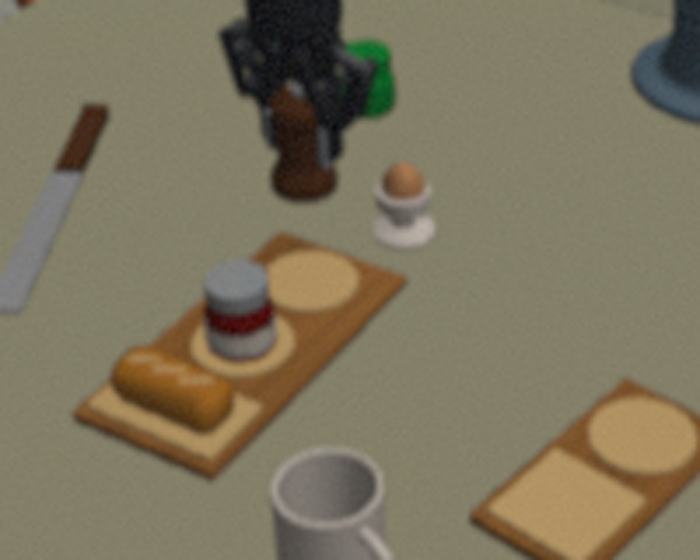

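```bash
python3 - <<'E'
from h import *
d=bot.get_image("scene"); f=lambda p:np.round((proj(d,p)-[140,130])*3.5)
p=np.array([.5348,-.168,.1415])
b=p[2]-.0285
for z in (0,.028,.045,.09,.096): print(z,f([p[0],p[1],b+z]))
print(f([.6335,-.1685,.015]),f([.6335,-.1685,.081]))
E
```

```text
0 [303. 183.]
0.028 [302. 155.]
0.045 [300. 137.]
0.09 [298.  89.]
0.096 [297.  83.]
[240. 339.] [234. 276.]
```

Roll and jar stand on their mats, with the jar at about (240,310). The mill hangs nearly upright, its foot at (304,185) and its button near (293,88), within about 3° of vertical. I'll place it now.

>>> play_rows(
  commands=[
    [-0.012,-0.01,0.15,0],
    [0,0,0.22,0],
    [0,0,0.2,0],
    [0,0,0.12,0],
    [0,0,0.07,0],
    [0,0,0.03,0],
    [0,0,0.025,0],
    [0,0,0,0],
    [0,0,0,0],
  ],
)

```text
t: 19.18
eef_pos: [0.5373, -0.1695, 0.0463]
tcp_rot: [[-1.0, -0.007, 0.002], [-0.007, 1.0, -0.0], [-0.002, -0.0, -1.0]]
wrist_force: [-0.3, 0.3, -0.4]
grip_width: 0.0442
grip_force: 42.1
```

>>> play_rows(
  commands=[
    [0,0,0,0],
    [0,0,0,0],
    [0,0,0,0],
    [0,0,0,0],
    [0,0,0,0],
    [0,0,0,0],
  ],
  hand=1,
)

```text
t: 19.68
eef_pos: [0.5365, -0.1696, 0.0455]
tcp_rot: [[-1.0, -0.006, 0.0], [-0.006, 1.0, -0.0], [-0.0, -0.0, -1.0]]
wrist_force: [-0.1, -0.0, 0.0]
grip_width: 0.0853
grip_force: 0.0
```

>>> play_rows(
  commands=[
    [0,0,-0.15,0],
    [0,0,-0.25,0],
    [0,0,-0.25,0],
    [0,0,-0.25,0],
    [0,0,-0.1,0],
  ],
)

```text
t: 20.1
eef_pos: [0.5391, -0.1705, 0.1699]
tcp_rot: [[-1.0, -0.006, 0.007], [-0.006, 1.0, -0.002], [-0.007, -0.002, -1.0]]
wrist_force: [0.6, 0.5, 1.5]
grip_width: 0.085
grip_force: 0.0
```

>>> play_rows(
  commands=[
    [0.05,0.13,0,0],
    [0.1,0.25,0,0],
    [0.11,0.27,0,0],
    [0.11,0.27,0,0],
    [0.11,0.27,0,0],
    [0.11,0.27,0,0],
    [0.11,0.27,0,0],
    [0.11,0.27,0,0],
    [0.11,0.27,0,0],
    [0.11,0.27,0,0],
    [0.11,0.27,0,0],
    [0.11,0.27,0,0],
    [0.11,0.27,0,0],
    [0.11,0.27,0,0],
    [0.11,0.26,0,0],
    [0.06,0.14,0,0],
    [0,0,0,0],
    [0,0,0,0],
  ],
)

```text
t: 21.6
eef_pos: [0.3355, 0.3122, 0.1648]
tcp_rot: [[-1.0, -0.01, -0.001], [-0.01, 1.0, -0.001], [0.001, -0.001, -1.0]]
wrist_force: [0.4, -0.8, -0.6]
grip_width: 0.0851
grip_force: 0.0
```

```bash
python3 - <<'E'
from h import *
d=bot.get_image("top"); s=bot.observe(); print(s["eef_pos"],s["tcp_rot"][0],s["joint_positions"][6])
cv2.imwrite("pics/t4.png",cv2.resize(d["pixels"][130:310,140:380,::-1],None,fx=3.3,fy=3.3,interpolation=cv2.INTER_CUBIC))
E
```

```text
[0.33633828 0.31076273 0.16472497] [-9.99976022e-01 -6.89671489e-03 -6.25680733e-04] 0.7112996931063341
```

View pics/t4.png

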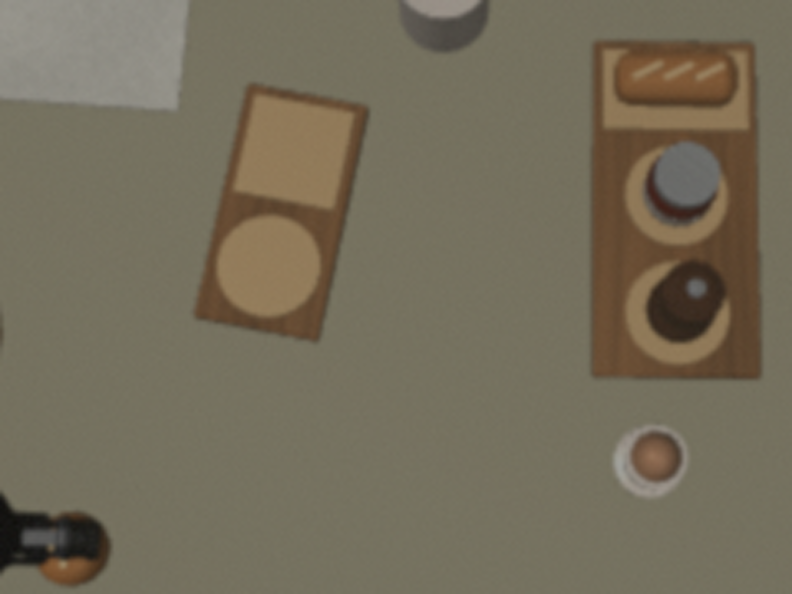

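The long roll, jar and mill all look centred on their mats in the top view: roll (675,78), jar lid (686,175), mill foot (680,312). Next, the round roll.

>>> play_rows(
  commands=[
    [0,0.008,0.15,0],
    [0,0,0.25,0],
    [0,0,0.25,0],
    [0,0,0.25,0],
    [0,0,0.22,0],
    [0,0,0.16,0],
    [0,0,0.08,0],
    [0,0,0,0],
    [0,0,0,0],
  ],
)

```text
t: 22.4
eef_pos: [0.3371, 0.3114, 0.0021]
tcp_rot: [[-1.0, -0.005, -0.0], [-0.005, 1.0, -0.001], [0.0, -0.001, -1.0]]
wrist_force: [-0.0, 0.3, 0.8]
grip_width: 0.0853
grip_force: 0.0
```

>>> play_rows(
  commands=[
    [0,0,0,0],
    [0,0,0,0],
    [0,0,0,0],
    [0,0,0,0],
    [0,0,0,0],
    [0,0,0,0],
    [0,0,0,0],
    [0,0,0,0],
  ],
  hand=-1,
  force=30,
)

```text
t: 23.07
eef_pos: [0.3376, 0.3132, 0.0037]
tcp_rot: [[-1.0, -0.006, 0.002], [-0.006, 1.0, 0.001], [-0.002, 0.001, -1.0]]
wrist_force: [0.3, -2.3, 6.0]
grip_width: 0.0555
grip_force: 31.4
```

>>> play_rows(
  commands=[
    [0,0,-0.12,0],
    [0,0,-0.25,0],
    [0,0,-0.25,0],
    [0,0,-0.25,0],
    [0,0,-0.13,0],
    [-0.12,-0.06,0,0],
    [-0.23,-0.12,0,0],
    [-0.25,-0.13,0,0],
    [-0.25,-0.13,0,0],
    [-0.25,-0.13,0,0],
    [-0.25,-0.13,0,0],
    [-0.25,-0.13,0,0],
    [-0.25,-0.13,0,0],
    [-0.25,-0.13,0,0],
    [-0.25,-0.13,0,0],
    [-0.24,-0.115,0,0],
    [-0.12,-0.06,0,0],
    [0,0,0,0],
    [0,0,0,0],
  ],
)

```text
t: 24.65
eef_pos: [0.6633, 0.1462, 0.1223]
tcp_rot: [[-1.0, -0.004, 0.0], [-0.004, 1.0, 0.0], [-0.0, 0.0, -1.0]]
wrist_force: [-0.1, 1.2, -1.3]
grip_width: 0.0554
grip_force: 32.5
```

>>> play_rows(
  commands=[
    [0,0.005,0.15,0],
    [0,0,0.22,0],
    [0,0,0.22,0],
    [0,0,0.13,0],
    [0,0,0.07,0],
    [0,0,0.04,0],
    [0,0,0.025,0],
    [0,0,0,0],
    [0,0,0,0],
  ],
)

```text
t: 25.4
eef_pos: [0.6639, 0.1482, 0.0209]
tcp_rot: [[-1.0, -0.007, 0.002], [-0.007, 1.0, 0.001], [-0.002, 0.001, -1.0]]
wrist_force: [-0.8, 0.4, -0.9]
grip_width: 0.0557
grip_force: 32.5
```

>>> play_rows(
  commands=[
    [0,0,0,0],
    [0,0,0,0],
    [0,0,0,0],
    [0,0,0,0],
    [0,0,0,0],
    [0,0,0,0],
  ],
  hand=1,
)

```text
t: 25.9
eef_pos: [0.6628, 0.1478, 0.0196]
tcp_rot: [[-1.0, -0.006, 0.0], [-0.006, 1.0, 0.0], [-0.0, 0.0, -1.0]]
wrist_force: [0.1, -0.4, 0.2]
grip_width: 0.0854
grip_force: 0.0
```

>>> play_rows(
  commands=[
    [0,0,-0.15,0],
    [0,0,-0.25,0],
    [0,0,-0.25,0],
    [0,0,-0.25,0],
    [0,0,-0.18,0],
    [0.09,-0.1,0,0],
    [0.17,-0.2,0,0],
    [0.19,-0.22,0,0],
    [0.19,-0.22,0,0],
    [0.19,-0.22,0,0],
    [0.19,-0.22,0,0],
    [0.19,-0.22,0,0],
    [0.19,-0.22,0,0],
    [0.19,-0.22,0,0],
    [0.19,-0.22,0,0],
    [0.19,-0.21,0,0],
    [0.13,-0.14,0,0],
    [0,0,0,0],
    [0,0,0,0],
  ],
)

```text
t: 27.48
eef_pos: [0.4117, -0.1441, 0.1492]
tcp_rot: [[-1.0, -0.003, 0.0], [-0.003, 1.0, 0.0], [-0.0, 0.0, -1.0]]
wrist_force: [-0.5, 1.0, 0.6]
grip_width: 0.0856
grip_force: 0.0
```

>>> play_rows(
  commands=[
    [-0.005,0.003,0.15,0],
    [0,0,0.25,0],
    [0,0,0.25,0],
    [0,0,0.22,0],
    [0,0,0.15,0],
    [0,0,0.08,0],
    [0,0,0.025,0],
    [0,0,0,0],
    [0,0,0,0],
  ],
)

```text
t: 28.23
eef_pos: [0.4146, -0.1425, 0.0149]
tcp_rot: [[-1.0, -0.007, 0.002], [-0.007, 1.0, -0.0], [-0.002, -0.0, -1.0]]
wrist_force: [0.9, -0.4, 0.6]
grip_width: 0.0856
grip_force: 0.0
```

>>> play_rows(
  commands=[
    [0,0,0,0],
    [0,0,0,0],
    [0,0,0,0],
    [0,0,0,0],
    [0,0,0,0],
    [0,0,0,0],
    [0,0,0,0],
    [0,0,0,0],
  ],
  hand=-1,
  force=35,
)

```text
t: 28.9
eef_pos: [0.4143, -0.1432, 0.0154]
tcp_rot: [[-1.0, -0.006, 0.002], [-0.006, 1.0, -0.001], [-0.002, -0.001, -1.0]]
wrist_force: [-2.0, -0.4, 6.7]
grip_width: 0.0477
grip_force: 35.2
```

>>> play_rows(
  commands=[
    [0,0,-0.12,0],
    [0,0,-0.22,0],
    [0,0,-0.25,0],
    [0,0,-0.25,0],
    [0,0,-0.16,0],
    [-0.06,0.11,0,0],
    [-0.1,0.2,0,0],
    [-0.12,0.24,0,0],
    [-0.12,0.24,0,0],
    [-0.12,0.24,0,0],
    [-0.12,0.24,0,0],
    [-0.12,0.24,0,0],
    [-0.12,0.24,0,0],
    [-0.12,0.24,0,0],
    [-0.12,0.24,0,0],
    [-0.11,0.21,0,0],
    [-0.06,0.11,0,0],
    [0,0,0,0],
    [0,0,0,0],
  ],
)

```text
t: 30.48
eef_pos: [0.5655, 0.1653, 0.1338]
tcp_rot: [[-1.0, -0.009, -0.001], [-0.009, 1.0, -0.0], [0.001, -0.0, -1.0]]
wrist_force: [0.4, -0.6, -1.8]
grip_width: 0.048
grip_force: 36.5
```

>>> play_rows(
  commands=[
    [-0.008,-0.008,0.15,0],
    [0,0,0.22,0],
    [0,0,0.22,0],
    [0,0,0.13,0],
    [0,0,0.07,0],
    [0,0,0.04,0],
    [0,0,0.025,0],
    [0,0,0,0],
    [0,0,0,0],
  ],
)

```text
t: 31.23
eef_pos: [0.568, 0.1634, 0.0326]
tcp_rot: [[-1.0, -0.006, 0.002], [-0.006, 1.0, 0.001], [-0.002, 0.0, -1.0]]
wrist_force: [-0.6, -0.1, -1.5]
grip_width: 0.0478
grip_force: 36.5
```

>>> play_rows(
  commands=[
    [0,0,0,0],
    [0,0,0,0],
    [0,0,0,0],
    [0,0,0,0],
    [0,0,0,0],
    [0,0,0,0],
  ],
  hand=1,
)

```text
t: 31.73
eef_pos: [0.5671, 0.1635, 0.0317]
tcp_rot: [[-1.0, -0.007, 0.0], [-0.007, 1.0, 0.0], [-0.0, 0.0, -1.0]]
wrist_force: [0.3, 0.7, -0.1]
grip_width: 0.0858
grip_force: 0.0
```

>>> play_rows(
  commands=[
    [0,0,-0.15,0],
    [0,0,-0.25,0],
    [0,0,-0.25,0],
    [0,0,-0.25,0],
    [0,0,-0.2,0],
    [0.2,0,0,0],
    [0.25,0,0,0],
    [0.25,0,0,0],
    [0.25,0,0,0],
    [0.2,0,0,0],
    [0,0.2,0,0],
    [0,0.3,0,0],
    [0,0.3,0,0],
    [0,0.3,0,0],
    [0,0.3,0,0],
    [0,0.2,0,0],
    [0,0,0,0],
    [0,0,0,0],
  ],
)

```text
t: 33.23
eef_pos: [0.4268, 0.3564, 0.1634]
tcp_rot: [[-1.0, -0.01, -0.001], [-0.01, 1.0, 0.0], [0.001, 0.0, -1.0]]
wrist_force: [-0.1, -0.1, -0.6]
grip_width: 0.0857
grip_force: 0.0
```

```bash
python3 - <<'E'
from h import *
d=bot.get_image("top"); s=bot.observe(); print(s["t"],s["eef_pos"])
c=blob(d,(315,138,375,165),lambda r,g,b,h:(h[...,1]>135)); print("lroll",rect(world(d,c,.035)))
cv2.imwrite("pics/t5.png",cv2.resize(d["pixels"][130:310,150:390,::-1],None,fx=3.3,fy=3.3,interpolation=cv2.INTER_CUBIC))
f=lambda p:np.round((proj(d,p)-[150,130])*3.3)
for n,p in {"lroll":(.7235,-.168,.04),"jar":(.633,-.168,.081),"mill":(.5357,-.1687,.111),"rr":(.6634,.1471,.057),"egg":(.567,.164,.08)}.items(): print(n,f(p))
e=bot.get_image("scene"); cv2.imwrite("pics/s5.png",cv2.resize(e["pixels"][130:330,150:400,::-1],None,fx=3,fy=3,interpolation=cv2.INTER_CUBIC))
E
```

```text
33.2833 [0.42741419 0.35425011 0.16312496]
lroll [ 728.3 -165.2   94.6   42.3  -88.8]
lroll [646.  78.]
jar [653. 173.]
mill [661. 288.]
rr [254. 135.]
egg [224. 247.]
```

View pics/t5.png

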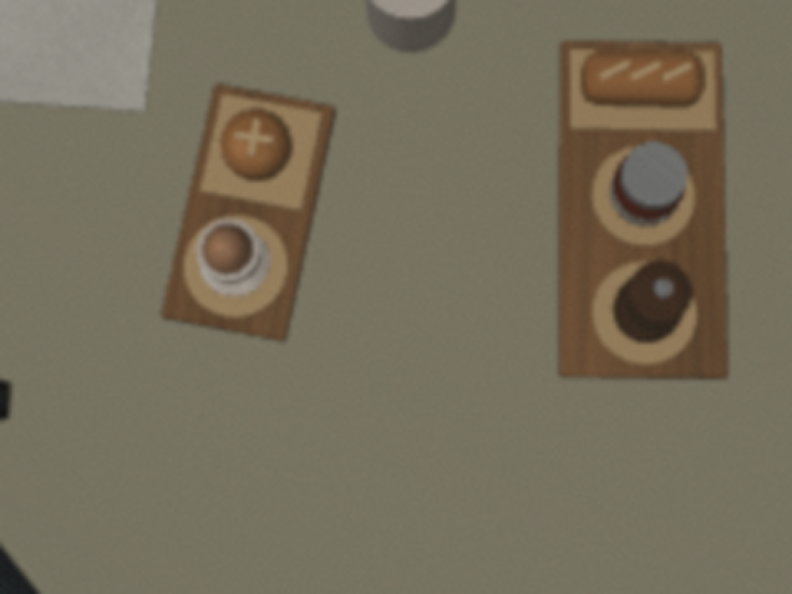

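View pics/s5.png

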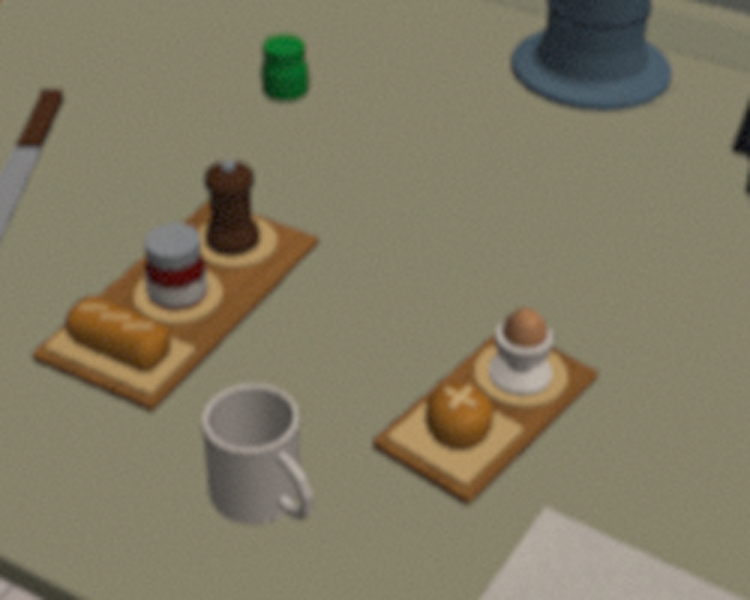

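All five stand upright and within a few mm of centre. In the top view the jar lid is at (653,175) against a predicted (653,173), the mill button at (663,288) against (661,288), the cross on the round roll at (254,137) against (254,135), and the egg at (228,250) against (224,247). The bystanders have not moved, so I'm handing in.

```bash
python3 -c "
from station import bot
print(bot.finish_job())"
```

```text
the job is handed in; nothing more can be done
None
```

Both trays are made up as asked, in the order asked, and handed in at about 33 s; the last pictures showed all five items upright within a few mm of their mat centres, with the loaf, knife, mug and green look-alike left alone.

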